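# Lock the sauce warmer, then hold the blue-lidded jar at the front

### The job

Get the warm-sauce station ready for the next guest: turn the black heat knob on the steel control box until its white pointer stands at the red mark, then slide the pale plastic guard all the way over the knob by its yellow post. Then turn the sauce carousel until the jar with the blue lid stands squarely at the front, right behind the red pointer block at the turntable's edge, and finish while holding the carousel still there with the gripper: it has a return spring and swings back if let go. Leave the other things on the counter where they are.

Things in the scene. Friction and masses are not known exactly. Their poses are not given: they have to be found in the camera images.
- control_box: Steel control box fixed to the counter, 120 (x) x 260 (y) x 45 mm high; origin at the centre of its underside. The knob's axis stands upright 75 mm along its +y; the guard slides along its +y towards the knob.
- knob_grip (a point): Middle of the knob's grip bar, on its vertical axis, 22 mm above the box top. Bar 44 mm long (along this point's x), 13 thick, 24 tall (10 to 34 mm above the box top), over a round skirt 48 mm across, 10 high. Drag about 0.05 N m; stays where left. It needs 0.6 to 1.45 rad anticlockwise from above; stops lie well beyond.
- knob_pointer (a point): Point 30 mm out from the knob's axis in the direction of the white end of the bar (its white stripe), at the height of the box top.
- red_mark (a point): Middle of the red mark, 16 x 8 mm, on the fixed white ring (80 mm across) round the knob, 30 mm out from the knob's axis. The knob is set when the white end points at it.
- guard_post (a point): Point on the guard's yellow post, 12 mm below its top. The post is upright, round, 20 mm across, 30 mm tall, its top 119 mm above the counter, on the middle of the roof of the pale plastic guard (88 across x 70 long x 44 mm high, open underneath and towards the knob, yellow strips on the roof's edges).
- guard (a joint): How far the guard has slid along the control box's +y, in m: starts at 0 to 0.015 (open, the knob free), 0.120 = end stop, fully home over the knob, with the post exactly above the knob's axis. Light drag of about 1.5 N; it stays where it is left.
- carousel_base: Round steel base fixed to the counter, 210 mm across, 30 mm high, origin at the centre of its underside, on the carousel's vertical axis. Its red front pointer, a block 36 mm wide and 50 mm high just outside the turntable's rim, stands along its -x, 132 to 160 mm from the axis.
- carousel: Wooden turntable 250 mm across, top 46 mm above the counter, slim centre post with a ball (top 124 mm up), four jars on a 90 mm radius a quarter turn apart. Turns about the vertical axis through its origin (under its centre, 30 mm up); its -x points to the blue-lidded jar. A spring pulls it back to its start: 0.08 N m at 1 rad, 0.25 at 3.1 rad; stops 3.5 rad either way.
- marked_lid (a point): Middle of the blue lid, 140 mm above the counter, 90 mm from the carousel's axis. Lid round, 45 mm across, 24 tall, top 153 mm above the counter; jar below it 43 mm across, with a blue band. The jar cannot be lifted out but spins freely in its seat, so a gripper on the lid may keep its direction round the circle. The other three jars: same size, white lids.
- front_spot (a point): Where the middle of the blue lid must come: above the line of the red front pointer, 90 mm from the carousel's axis, 140 mm above the counter.
- pepper_shaker: Bystander: black shaker, 40 mm across, 85 mm high; origin under its centre.
- dip_cup: Bystander: white dip cup, 60 mm across, 38 mm high; origin under its centre.
- serving_spoon: Bystander: serving spoon 240 mm long lying on the counter, along its own x; origin at its underside.
- squeeze_bottle: Bystander: red bottle, 56 mm across, 150 mm high; origin under its centre.
- meal_tray: Bystander: open white meal tray, 200 x 200 x 45 mm; origin under its centre.
- side_plate: Bystander: white plate, 170 mm across, 18 mm high; origin under its centre.

How it is judged (in metres and radians):
On the way, in this order (a step that is already met when the one before it is completed fails the run):
1. with the guard still open, the knob's white pointer is brought to the red mark (horizontal distance between knob_pointer and red_mark below 0.006 m and value of joint guard below 0.04 m), for 0.2 s.
2. the guard is slid fully over the knob, which stays at the mark (value of joint guard above 0.114 m and horizontal distance between knob_pointer and red_mark below 0.006 m), for 0.2 s.
3. the blue-lidded jar is at the front pointer and the fingers hold the carousel still (horizontal distance between marked_lid and front_spot below 0.012 m and contact force between the fingers and carousel above 0.3 N and angular speed of carousel below 0.1 rad/s), for 0.2 s.
At the end, for the whole second after the job is handed in: Knob pointer within 6 mm of the red mark, guard within 6 mm of its end stop, middle of the blue lid within 12 mm of the front spot, and the fingers still press on the carousel or its jars with over 0.3 N while it stands still (under 0.1 rad/s) (all of step 2 and all of step 3); the arm keeps its last pose, push and grip.
It fails at once if another thing on the counter is pushed more than 30 mm from its place (distance of any of pepper_shaker, dip_cup, serving_spoon, squeeze_bottle, meal_tray, side_plate from where it was at the start of the episode above 0.03 m).
It fails at once if another thing on the counter is tipped over (angle between any of pepper_shaker, dip_cup, serving_spoon, squeeze_bottle, meal_tray, side_plate's own z axis and vertical above 0.5 rad).
It also fails if it takes over 58 s, if anything falls off the work surface, if the arm or the gripper's body presses on something with over 40 N, if the wrist force passes 120 N, or if a joint passes its speed limit or range.

### The arm

A 6-joint arm with a two-finger parallel gripper is mounted at the origin on the work surface. World frame = base frame: x ahead of the robot, y to its left, z up, the work surface at z = 0. Lengths are in mm, angles in rad, forces in N, time in s.
With the tool pointing down it reaches from about 250 to 850 mm from the base axis. Payload 12.5 kg.
Tool frame: the origin (TCP) lies at the centre of the arm's flange, where the gripper is bolted on; the fingertips stand arm.nose_length ahead of it and the grasp point (between the pads) lies 167 mm ahead of it (arm.nose_length is the distance from the TCP to the fingertips, in mm); x points along the fingers, y is the direction in which the jaws open and shut, and the axes are right-handed (so a half turn about x gives the same grasp; the last joint's range is limited). The gripper opens to 93 mm and grips with 3 to 60 N. Pads are 15 mm wide; open, the fingers measure 128 mm over their backs; the gripper's body (75 mm by 188 mm) begins 65 mm behind the grasp point.
Start: joints at [1.152, 0.351, 1.652, -0, 1.139, -0.085], TCP at [180.168, 519.64, 404.733] pointing down, gripper open.
Joint ranges: [-2.75, 2.75], [-0.79, 2.1], [0.01, 2.65], [-1.57, 4.71], [0.07, 3.14], [-2.87, 2.87]. Speed limits (rad/s): [2.22, 2.22, 2.79, 3.14, 3.14, 3.14].

### API

Orientations are given as [roll, pitch, yaw] about the fixed x, y, z axes, in that order (R = Rz(yaw) Ry(pitch) Rx(roll)).
In Python, from cell import arm gives the robot as it stands. Calls block until the motion is done:
- arm.goto(position, orientation): joint-space move of the TCP to a pose.
- arm.servo_line(position, rate=150, attitude=None): straight line of the TCP; attitude=None keeps the orientation; rate is the mean speed in mm/s.
- arm.set_joints(angles): joint-space move.
- arm.move_gripper(opening): finger opening in mm; the grip force is fixed at half the most; returns when the fingers have stopped.
- arm.dwell(seconds).
- arm.solve_ik(position, orientation): joint angles nearest the present ones, or None.
- arm.get_image(name): name is "side" or "top" or "wrist"; returns the picture (400x640x3 uint8, red, green, blue); there is no depth.
- arm.camera_info(name): a dict with "vfov" (degrees; the focal length in pixels is half the picture's height over the tangent of half this angle, whatever the lens; pixels are square), "cx", "cy" (the principal point, pixels), "dist" ([k1, k2, p1, p2, k3] as OpenCV has them; the pictures are not rectified), "eye" and "attitude" of the camera in the world. Camera axes: x right, y up, looking along -z (the intrinsics and any distortion apply to the point x, -y, -z); pixel columns grow to the right and rows downward; lengths in mm; the calibration is good to about 2 mm. A picture is of the moment at which its call begins: read the wrist's pose just before it. camera_info takes no time and is no camera call; for the wrist camera it gives the pose at the moment of the call.
A pose or a line that the arm cannot do raises arm.PlanningError and nothing moves.
- arm.job_done(): hands the job in, once; it reports no verdict.
Trained networks look in the newest picture that a camera, given by its name, has taken for a name from the list of things; names that differ only in an ending like _2 or _b are one class to them, and where a whole thing is asked for, a point or a joint stands for the part that bears it (a point fixed in the world has none). Each returns a list of dicts, best first, with "p" (0 to 1); they miss things now and then, are a little off and sometimes report something else, mostly with a low value. They report only what shows in the picture. A call takes as long as a camera call.
- arm.find_in(label, camera): "extent" ([left, top, right, bottom] in pixels, round what is visible of it).
- arm.mark_of(label, camera): "centre" ([column, row] in pixels: a listed point, or the origin of a listed thing).
Readings, each from a call of its own:
- arm.get_t(): time.
- arm.get_joint_positions(): joint angles.
- arm.get_joint_vel(): joint speeds.
- arm.get_joint_efforts(): joint torques, N m.
- arm.get_ee_pos(): TCP position.
- arm.get_eef_rot(): TCP orientation.
- arm.get_wrist_force(): force on the tool from outside, world axes, zero at the start.
- arm.get_ft_torque(): the same for the moment, N m.
- arm.get_opening(): finger opening in mm.
Only numpy, scipy, OpenCV 4.12 (cv2) and the standard library are available. Lean on these libraries where they do the work, as an engineer would, in place of code of your own. Each camera call takes 0.05 s, during which the arm holds its last target. There are 200 camera calls.

## Working session

There is one attempt and no reset: what is moved stays moved. The work goes in short steps, each a Python script; the robot and the scene stay as the last script left them, time stands still between calls to the robot, and variables do not carry over. Pictures are saved under pics/ and viewed, about 8 in all and at most 12, crops included, and the job is handed in when it is done.

```bash
mkdir -p pics; ls; cat > h.py <<'E'
import numpy as np, cv2
from scipy.spatial.transform import Rotation as R
from cell import arm
def save(cam,name):
    im=arm.get_image(cam); cv2.imwrite('pics/'+name,im[:,:,::-1]); return im
def K(ci):
    f=200/np.tan(np.radians(ci['vfov'])/2); return np.array([[f,0,ci['cx']],[0,f,ci['cy']],[0,0,1]])
def Rm(a):
    a=np.array(a,float); return a if a.shape==(3,3) else R.from_euler('xyz',a).as_matrix()
def ray(ci,px):
    u=cv2.undistortPoints(np.array([[px]],float),K(ci),np.array(ci['dist'],float))[0,0]
    d=Rm(ci['attitude'])@np.array([u[0],-u[1],-1]); return np.array(ci['eye'],float),d
def at_z(ci,px,z):
    e,d=ray(ci,px); return e+d*(z-e[2])/d[2]
def proj(ci,p):
    c=Rm(ci['attitude']).T@(np.array(p,float)-ci['eye']); c=c*[1,-1,-1]
    return cv2.projectPoints(c.reshape(1,3),np.zeros(3),np.zeros(3),K(ci),np.array(ci['dist'],float))[0][0,0]
E
python3 - <<'E'
from h import *
print(arm.nose_length,arm.get_t(),arm.get_ee_pos(),arm.get_eef_rot())
Z=dict(control_box=0,knob_grip=67,knob_pointer=45,red_mark=45,guard_post=107,carousel_base=0,marked_lid=140,front_spot=140,pepper_shaker=0,dip_cup=0,serving_spoon=0,squeeze_bottle=0,meal_tray=0,side_plate=0,carousel=30)
for c in('top','side'):
    save(c,c+'0.png'); ci=arm.camera_info(c); print(c,ci)
    for n,z in Z.items():
        for d in arm.mark_of(n,c)[:2]:
            print(n,round(d['p'],2),np.round(d['centre'],1),np.round(at_z(ci,d['centre'],z),1))
cv2.imwrite('pics/both.png',cv2.resize(np.vstack([cv2.imread('pics/top0.png'),cv2.imread('pics/side0.png')]),(480,600)))
E
```

```text
pics
186.1 0.0 [180.13009994 519.51891532 404.23532091] [-1.66274236  1.56965227 -1.99658194]
top {'vfov': 56.4869135199594, 'cx': 322.75229016984446, 'cy': 196.3763122472434, 'dist': array([-0.0264148,  0.       ,  0.       ,  0.       ,  0.       ]), 'eye': array([ 344.58076535,   -4.97172197, 1337.59788955]), 'attitude': array([ 0.16427059, -0.0163491 , -1.54297576])}
control_box 0.58 [380.2 199.2] [ 562.8 -230.5    0. ]
knob_grip 0.5 [359.9 197.1] [ 557.1 -148.6   67. ]
knob_pointer 0.68 [352.7 205.8] [ 529.1 -126.2   45. ]
knob_pointer 0.18 [322.5 246.1] [385.8 -24.1  45. ]
red_mark 0.76 [365.3 207.8] [ 523.3 -170.5   45. ]
guard_post 0.54 [354.3 204.8] [ 523.8 -125.7  107. ]
carousel_base 0.55 [276.7 206.1] [526.1 145.    0. ]
carousel_base 0.17 [324.4 243. ] [398.4 -31.2   0. ]
marked_lid 0.64 [277.7 207.6] [502.3 125.9 140. ]
front_spot 0.57 [247.1 167.7] [631.8 232.9 140. ]
front_spot 0.18 [257.4 203.2] [514.7 192.3 140. ]
pepper_shaker 0.48 [325.7 151. ] [738.2 -26.9   0. ]
pepper_shaker 0.27 [389.2 153. ] [ 738.3 -263.8    0. ]
dip_cup 0.61 [324.6 243.5] [396.6 -32.    0. 
[... 726 characters left out ...]
8.4 185.1] [ 531.3 -178.9   45. ]
red_mark 0.54 [349. 155.] [ 597.2 -382.8   45. ]
guard_post 0.97 [347.4 154.8] [ 568.1 -266.5  107. ]
marked_lid 0.58 [323.6 213.5] [499.9 137.7 140. ]
pepper_shaker 0.74 [272.7 209.1] [725.6 -12.5   0. ]
pepper_shaker 0.55 [323.1 210.1] [577.3 -71.9   0. ]
dip_cup 0.91 [372.7 233.6] [397.6 -15.2   0. ]
dip_cup 0.18 [272.6 206.1] [733.5 -27.8   0. ]
serving_spoon 0.71 [298.8 174.3] [ 738.9 -249.9    0. ]
serving_spoon 0.67 [336.7 185.4] [ 589.  -232.8    0. ]
squeeze_bottle 0.62 [221.6 285.4] [690.9 353.7  -0. ]
side_plate 0.77 [376.1 158.4] [ 518.6 -483.1    0. ]
carousel 0.74 [301.3 256.2] [536.4 198.5  30. ]
carousel 0.19 [274.5 206.8] [705.8  13.6  30. ]
```

```bash
python3 - <<'E'
import cv2,numpy as np
a=cv2.imread('pics/top0.png')[110:270,150:450]; b=cv2.imread('pics/side0.png')[120:320,180:430]
a=cv2.resize(a,None,fx=2,fy=2,interpolation=cv2.INTER_CUBIC);a=cv2.resize(a,(563,300)); b=cv2.resize(b,(375,300),interpolation=cv2.INTER_CUBIC)
o=np.zeros((600,563,3),np.uint8);o[:300]=a;o[300:,:375]=b
cv2.imwrite('pics/v1.png',o)
E
```

```text
(no output)
```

View pics/v1.png

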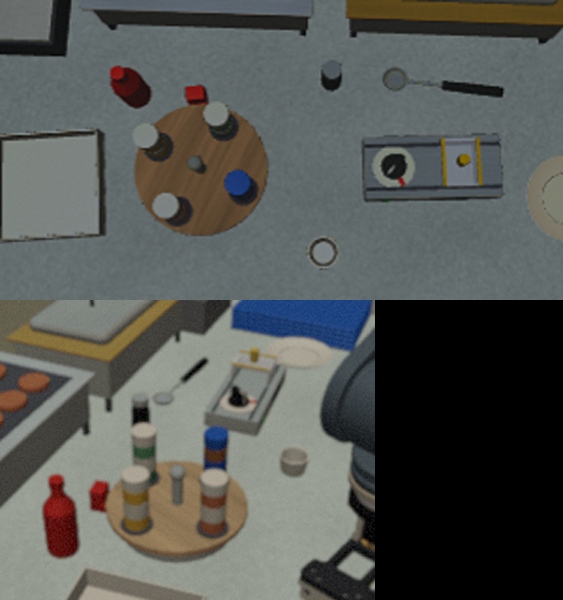

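```bash
cat >> h.py <<'E'
def down(a):
    """tool down, jaw direction at world angle a"""
    x=np.array([0,0,-1.]);y=np.array([np.cos(a),np.sin(a),0]);return R.from_matrix(np.c_[x,y,np.cross(x,y)]).as_euler('xyz')
E
python3 - <<'E'
from h import *
ci=arm.camera_info('top')
for n,z,px in(('block',50,(254.4,160)),('knob',70,(359.4,199)),('redm',45,(363.6,207)),('ball',120,(253.9,196.5)),('blue',153,(276.8,207))): print(n,at_z(ci,px,z))
q=arm.get_joint_positions();print(q)
for a in np.arange(-np.pi,np.pi,np.pi/6):
    s=arm.solve_ik([550,-190,400],down(a)); print(round(a,2),None if s is None else np.round(s,2))
w=arm.camera_info('wrist'); T=Rm(arm.get_eef_rot()); print('camera in tool',T.T@(w['eye']-arm.get_ee_pos()),T.T@Rm(w['attitude']),w['vfov'])
E
```

```text
block [682.22667452 226.6067852   50.        ]
knob [ 549.90875498 -146.63899928   70.        ]
redm [ 525.96960041 -164.53976455   45.        ]
ball [539.54941635 208.42248408 120.        ]
blue [502.43539776 127.40566212 153.        ]
[ 1.15237234e+00  3.50706071e-01  1.65181651e+00 -1.58272111e-05
  1.13914253e+00 -8.45997734e-02]
-3.14 [-0.41  0.41  1.57  0.    1.16  2.73]
-2.62 [-0.41  0.41  1.57  0.    1.16  2.21]
-2.09 [-0.41  0.41  1.57  0.    1.16  1.68]
-1.57 [-0.41  0.41  1.57  0.    1.16  1.16]
-1.05 [-0.41  0.41  1.57  0.    1.16  0.63]
-0.52 [-0.41  0.41  1.57  0.    1.16  0.11]
-0.0 [-0.41  0.41  1.57  0.    1.16 -0.41]
0.52 [-0.41  0.41  1.57  0.    1.16 -0.94]
1.05 [-0.41  0.41  1.57  0.    1.16 -1.46]
1.57 [-0.41  0.41  1.57  0.    1.16 -1.98]
2.09 [-0.41  0.41  1.57  0.    1.16 -2.51]
2.62 None
camera in tool [ 20.52056033   0.82146748 -77.58822513] [[ 3.98829534e-04  2.80206804e-01 -9.59939575e-01]
 [ 9.99999789e-01  3.79877636e-04  5.26359952e-04]
 [ 5.12149217e-04 -9.59939583e-01 -2.80206594e-01]] 60.84266961359681<sys>:0: UserWarning: Gimbal lock detected. Setting third angle to zero since it is not possible to uniquely determine all angles.
```

```bash
python3 -W ignore - <<'E'
from h import *
arm.goto([545,-190,400],down(-np.pi/2))
im=save('wrist','w1.png'); ci=arm.camera_info('wrist')
print(arm.get_t())
for n,z in dict(control_box=0,knob_grip=67,knob_pointer=45,red_mark=45,guard_post=107).items():
    for d in arm.mark_of(n,'wrist')[:2]: print(n,round(d['p'],2),np.round(d['centre'],1),np.round(at_z(ci,d['centre'],z),1))
E
```

```text
4.4583
control_box 0.75 [353.4 159.8] [ 560.6 -226.3    0. ]
knob_grip 0.92 [274.2 177.4] [ 555.1 -145.9   67. ]
knob_pointer 0.67 [262.6 196.9] [ 529.9 -130.2   45. ]
red_mark 0.76 [294.1 195.3] [ 531.6 -162.5   45. ]
guard_post 0.75 [414.8 179.9] [ 561.9 -266.7  107. ]
```

View pics/w1.png

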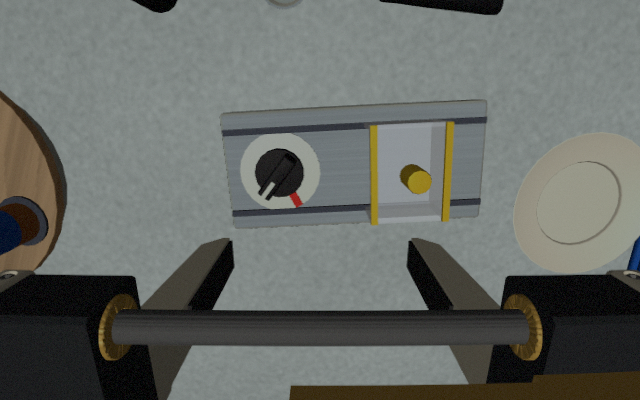

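```bash
python3 -W ignore - <<'E'
from h import *
im=cv2.imread('pics/w1.png')[:,:,::-1].astype(int); ci=arm.camera_info('wrist')
sub=np.zeros(im.shape[:2],bool); sub[125:218,232:330]=1
r,g,b=im[...,0],im[...,1],im[...,2]
red=sub&(r>g+60); 
# per-pixel world pos
def cen(m,z): 
    v,u=np.nonzero(m); return np.mean([at_z(ci,(x,y),z)[:2] for x,y in zip(u,v)],0),len(u)
print('red',cen(red,46))
white=(sub&(np.minimum(np.minimum(r,g),b)>150)|red).astype(np.uint8)
c=max(cv2.findContours(white,cv2.RETR_EXTERNAL,cv2.CHAIN_APPROX_NONE)[0],key=len)
P=np.array([at_z(ci,p[0],46)[:2] for p in c])
A=np.c_[2*P,np.ones(len(P))]; s=np.linalg.lstsq(A,(P**2).sum(1),rcond=None)[0]; print('ring',s[:2],np.sqrt(s[2]+s[0]**2+s[1]**2))
post=np.zeros_like(sub); post[150:205,390:440]=1; post&=(r>b+80)
print('post',cen(post,112))
strip=np.zeros_like(sub);strip[110:235,360:460]=1; strip&=(r>b+80)&~post
for lo,hi in((360,390),(435,460)):
    m=strip.copy();m[:,:lo]=0;m[:,hi:]=0; print('strip',cen(m,89))
for p in((222,113),(487,100),(480,216),(234,227)): print('corner',at_z(ci,p,45)[:2])
for p in((263,193),(292,157)): print('barend',at_z(ci,p,79)[:2])
crop=cv2.resize(im[120:225,225:340].astype(np.uint8)[:,:,::-1],None,fx=5,fy=5,interpolation=cv2.INTER_CUBIC); cv2.imwrite('pics/k1.png',crop)
E
```

```text
red (array([ 527.61106323, -164.30543662]), 107)
ring [ 564.37506342 -145.82757881] 28.456615092022435
post (array([ 561.28385318, -269.24468429]), 430)
strip (array([ 561.99564023, -235.78268507]), 624)
strip (array([ 565.47815458, -300.2824419 ]), 683)
corner [613.25221553 -95.49987835]
corner [ 625.81609506 -348.53459746]
corner [ 509.06651177 -356.68648   ]
corner [497.05589656 -98.98221384]
barend [ 543.09572892 -137.13773437]
barend [ 576.13199641 -164.41806706]
```

View pics/k1.png

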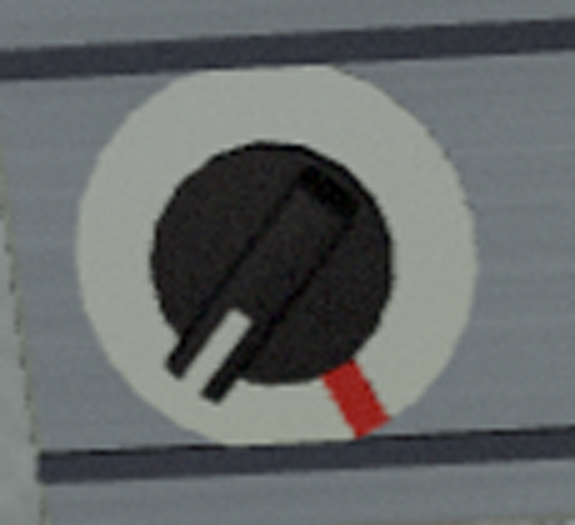

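```bash
python3 -W ignore - <<'E'
from h import *
ci=arm.camera_info('wrist')
f=lambda X,Y,z: at_z(ci,((X+.5)/5-.5+225,(Y+.5)/5-.5+120),z)[:2]
c=f(275.5,256,45.5); print('c',c,[np.linalg.norm(f(*p,45.5)-c) for p in((76,245),(475,265),(280,65),(240,447))])
sk=f(271,262,55); print('skirt',sk)
red=f(357,400,45.5); print('red',red,np.linalg.norm(red-c), 'ang',np.arctan2(*(red-c)[::-1]))
for a,b in(((300,190),(170,365)),((345,225),(215,400))):
    d=f(*b,79)-f(*a,79); print('bar',np.arctan2(*d[::-1]),np.linalg.norm(d))
print('mid', (f(300,190,79)+f(345,225,79)+f(170,365,79)+f(215,400,79))/4)
E
```

```text
c [ 557.01199929 -149.08254528] [np.float64(39.82237333478565), np.float64(39.82000925895296), np.float64(37.6276864474057), np.float64(40.88542189944246)]
skirt [ 557.72716104 -149.30966007]
red [ 527.11920624 -164.75324945] 33.75129694312554 ang -2.6587493305120886
bar 2.485943458809266 40.53187479183112
bar 2.493392909969171 40.76761435159334
mid [ 556.30189393 -149.43359383]
```

```bash
python3 -W ignore - <<'E'
from h import *
c=[556.9,-149.3]; a=2.49+np.pi/2-2*np.pi
arm.goto([*c,320],down(a)); arm.move_gripper(45)
arm.servo_line([*c,245]); print(arm.get_t(),arm.get_wrist_force())
arm.move_gripper(0); print(arm.get_opening(),arm.get_wrist_force(),arm.get_ee_pos())
arm.goto([*c,245],down(a+1.135)); print(arm.get_opening(),arm.get_wrist_force(),arm.get_ft_torque())
arm.dwell(.2); arm.move_gripper(45)
arm.servo_line([*c,330]); print(arm.get_t())
im=save('wrist','w2.png'); ci=arm.camera_info('wrist')
for n,z in dict(knob_grip=67,knob_pointer=45,red_mark=45,guard_post=107).items():
    for d in arm.mark_of(n,'wrist')[:2]: print(n,round(d['p'],2),np.round(d['centre'],1),np.round(at_z(ci,d['centre'],z),1))
E
```

```text
7.0 [0.31129434 0.57916198 0.68124341]
12.690666419316711 [-3.96459827 -3.95143001  3.79723353] [ 556.74898386 -149.64505212  245.26911834]
12.521255573610937 [-2.37046344  2.89656791  5.98606856] [0.58962671 0.60201377 0.00982054]
10.3083
knob_grip 0.92 [320.1 213.4] [ 554.6 -149.7   67. ]
knob_pointer 0.58 [319.5 239.1] [ 527.8 -163.2   45. ]
red_mark 0.97 [321.  238.6] [ 528.8 -164.1   45. ]
```

View pics/w2.png

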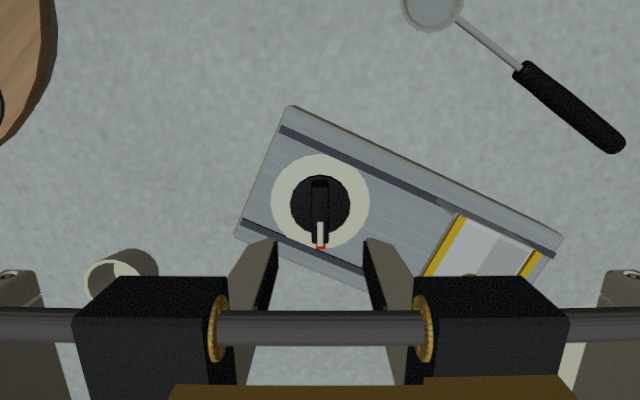

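```bash
python3 -W ignore - <<'E'
from h import *
u=np.array([-.0496,.9988]); k=np.array([556.9,-149.3]); p=k-117*u; a=.0496
arm.goto([*p,340],down(a)); arm.move_gripper(60); arm.servo_line([*p,280]); print(p,arm.get_wrist_force())
arm.move_gripper(0); print(arm.get_opening(),arm.get_wrist_force())
arm.servo_line([*(k-6*u),280],rate=80)
for s in range(-4,9,2):
    arm.servo_line([*(k+s*u),280],rate=40); f=arm.get_wrist_force(); print(s,f,arm.get_ee_pos())
    if f[1]<-8: break
arm.move_gripper(60); arm.servo_line([*(k+s*u),345]); print(arm.get_t())
im=save('wrist','w3.png'); ci=arm.camera_info('wrist')
for d in arm.mark_of('guard_post','wrist')[:2]: print(round(d['p'],2),np.round(d['centre'],1),np.round(at_z(ci,d['centre'],107),1))
save('top','t3.png'); ci=arm.camera_info('top')
for n,z in dict(carousel=30,carousel_base=0,marked_lid=140,front_spot=140).items():
    for d in arm.mark_of(n,'top')[:2]: print(n,round(d['p'],2),np.round(d['centre'],1),np.round(at_z(ci,d['centre'],z),1))
E
```

```text
[ 562.7032 -266.1596] [-0.44614325 -0.42333919  0.91155812]
19.290550865666244 [-5.42178082  0.35916169  4.73131015]
-4 [-8.1593901  -0.12194665  6.54503967] [ 556.49777215 -153.22314899  280.01552228]
-2 [-7.53337089 -0.90023823  5.69530283] [ 556.41102503 -151.2351143   280.05021579]
0 [-7.71185622  0.51707822  6.81899008] [ 556.31071575 -149.24590013  280.03359385]
2 [-8.50599588 -1.80571701  5.63621073] [ 556.20144264 -147.46842788  280.05952787]
4 [ -7.38111643 -14.40537918   2.95929404] [ 556.0982898  -146.74406179  280.04653066]
17.725
0.89 [318.3 227.8] [ 555.7 -149.1  107. ]
carousel 0.59 [260.4 204.2] [527.1 199.6  30. ]
carousel_base 0.57 [321.2 244.1] [394.2 -19.9   0. ]
marked_lid 0.54 [275.8 208.9] [497.9 131.8 140. ]
front_spot 0.51 [250.4 168. ] [631.1 222.  140. ]
```

View pics/w3.png

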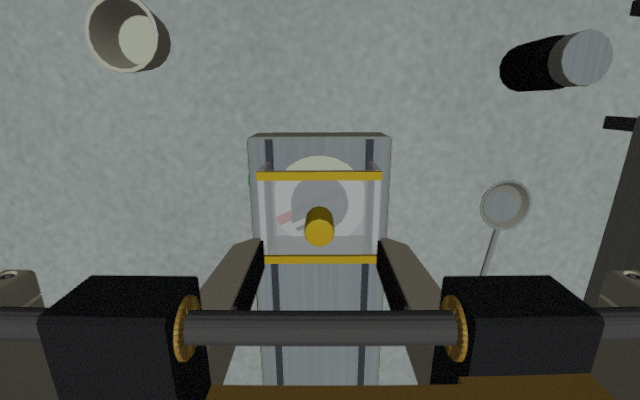

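```bash
python3 -W ignore - <<'E'
from h import *
ci=arm.camera_info('wrist'); red=np.array([527.5,-164.6]); k=np.array([556.9,-149.3]); d=(red-k)/np.linalg.norm(red-k)
print('expect red',proj(ci,[*red,45]),'stripe 15 out',proj(ci,[*(k+15*d),79]),'axis',proj(ci,[*k,107]))
arm.goto([530,200,460],down(-.3)); save('wrist','w4.png'); ci=arm.camera_info('wrist'); print(arm.get_t(),arm.get_ee_pos())
for n,z in dict(carousel=30,carousel_base=0,marked_lid=140,front_spot=140).items():
    for d in arm.mark_of(n,'wrist')[:2]: print(n,round(d['p'],2),np.round(d['centre'],1),np.round(at_z(ci,d['centre'],z),1))
E
```

```text
expect red [284.84897818 217.03870831] stripe 15 out [301.68300863 222.22397201] axis [319.43250776 227.62698553]
19.4917 [530.32086784 199.19378158 459.53650975]
carousel 0.82 [323.3 154. ] [539.4 214.4  30. ]
marked_lid 0.61 [312.9 265. ] [502.  130.4 140. ]
front_spot 0.62 [421.9 130.5] [631.1 224.8 140. ]
```

View pics/w4.png

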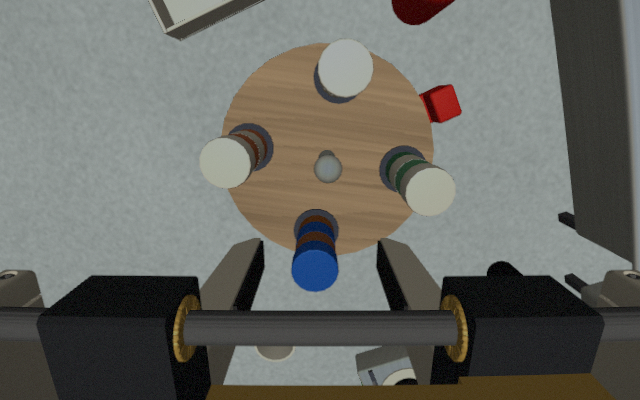

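```bash
python3 -W ignore - <<'E'
from h import *
im=cv2.imread('pics/w4.png'); ci=arm.camera_info('wrist'); f=lambda p,z: at_z(ci,p,z)[:2]
hsv=cv2.cvtColor(im,cv2.COLOR_BGR2HSV); h,s,v=cv2.split(hsv)
L=[]
for (x,y) in((346,68),(226,162),(429,190),(315,270)):
    p=f((x,y),153)
    L.append(p)
    # refine: radial edges of the disc
    E=[]
    g=cv2.GaussianBlur(im,(3,3),0).astype(float)
    for t in np.arange(0,2*np.pi,np.pi/36):
        pr=[proj(ci,[*(p+r*np.array([np.cos(t),np.sin(t)])),153]) for r in np.arange(14,31,.5)]
        val=np.array([g[int(round(q[1])),int(round(q[0]))] for q in pr])
        dd=np.abs(val[4:]-val[:-4]).sum(1); i=dd.argmax()
        if dd[i]>60: E.append(p+(15+.5*i)*np.array([np.cos(t),np.sin(t)]))
    E=np.array(E)
    for _ in range(3):
        q=np.linalg.lstsq(np.c_[2*E,np.ones(len(E))],(E**2).sum(1),rcond=None)[0]; c=q[:2]; r=np.linalg.norm(E-c,axis=1); E=E[abs(r-np.median(r))<2]
    print('lid',p,c,np.median(r),len(E)); L[-1]=c
L=np.array(L); print('axis from lids',L.mean(0),np.linalg.norm(L-L.mean(0),axis=1))
P=np.array([f(p,46) for p in((221,145),(325,43),(434,150),(255,70),(398,68),(357,249))]); q=np.linalg.lstsq(np.c_[2*P,np.ones(6)],(P**2).sum(1),rcond=None)[0]; c=q[:2]; print('rim',c,np.linalg.norm(P-c,axis=1))
m=(s>150)&((h<8)|(h>172))&(v>110); m[:80]=0;m[130:]=0;m[:,:415]=0;m[:,470:]=0
yy,xx=np.nonzero(m); print('block px',xx.mean(),yy.mean(),xx.min(),xx.max(),yy.min(),yy.max())
for p in((420,93),(452,85),(461,103),(432,122),(427,98)): print(f(p,50),f(p,0))
E
python3 - <<'E'
import cv2
im=cv2.imread('pics/w4.png')[70:140,400:480]; cv2.imwrite('pics/b.png',cv2.resize(im,None,fx=7,fy=7,interpolation=cv2.INTER_CUBIC))
E
```

```text
lid [581.08364413 292.64808839] [580.34501054 292.71467267] 21.382124796416747 63
lid [462.84307375 250.83424479] [461.56269466 250.20363527] 21.415519159500338 48
lid [622.57110284 175.44759584] [622.75870803 174.01219307] 20.996734835594083 40
lid [504.55175753 131.40531205] [504.02647518 131.1873133 ] 21.811171358380644 57
axis from lids [542.1732221  212.02945358] [89.25911725 89.1926302  89.10293283 89.39030118]
rim [543.70376988 212.8497968 ] [123.46858709 122.06967379 123.76377504 123.68376416 123.41777948
 122.69535869]
block px 444.0423412204234 103.3785803237858 420 460 85 122
[661.36042583 250.54737044] [675.15169493 247.46621155]
[697.00996788 248.58018338] [715.38101775 245.24630637]
[702.83373303 226.9126643 ] [721.95294308 220.79523155]
[667.33799218 216.08424001] [681.8971798  208.57571479]
[667.60091751 243.12408864] [682.19388229 239.08928488]
```

View pics/b.png

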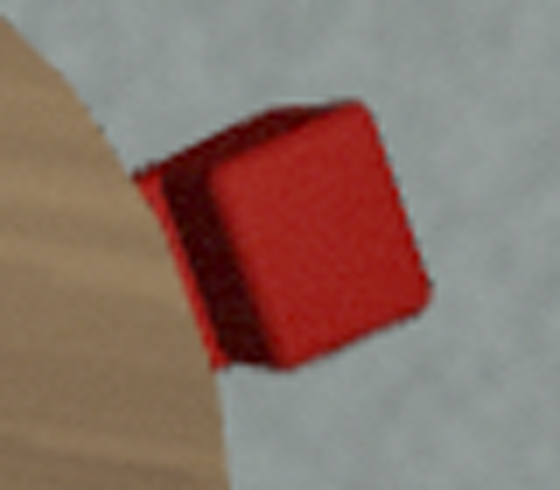

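```bash
python3 -W ignore - <<'E'
from h import *
ci=arm.camera_info('wrist'); c=np.array([542.3,212.1]); f=lambda X,Y: at_z(ci,((X+.5)/7-.5+400,(Y+.5)/7-.5+70),50)[:2]
q=[f(*p) for p in((210,175),(362,100),(432,295),(285,370))]; b=np.mean(q,0); print(q,b-c,np.linalg.norm(b-c))
ang=lambda d:np.arctan2(d[1],d[0])
print('radial',ang(b-c),'face normals',ang(q[1]-q[0]),ang(q[2]-q[3]),ang(q[3]-q[0])+np.pi/2,ang(q[2]-q[1])+np.pi/2)
t0=ang(np.array([504.03,131.19])-c); t1=ang(b-c); print('lid angle',t0,'turn',t1-t0)
for a in (-.3,-1.6,1.2):
    for t in np.linspace(t0,t1,4): print(a,np.round(arm.solve_ik([*(c+90*np.array([np.cos(t),np.sin(t)])),325],down(a)),2))
E
```

```text
[array([671.12500837, 245.85644432]), array([696.49598138, 249.98185515]), array([701.31951854, 217.5385258 ]), array([676.21572242, 212.89114605])] [143.98905768  19.46699283] 145.2990452168586
radial 0.13438290752642598 face normals 0.1611928099872686 0.18305414804488165 0.1532161596499635 0.14759461184616085
lid angle -2.0126072354167537 turn 2.1469901429431797
-0.3 [ 0.16  0.4   1.8  -0.    0.94  0.46]
-0.3 [ 0.14  0.5   1.65 -0.    1.    0.44]
-0.3 [ 0.18  0.59  1.48 -0.    1.07  0.48]
-0.3 [ 0.27  0.65  1.38 -0.    1.11  0.57]
-1.6 [ 0.16  0.4   1.8  -0.    0.94  1.76]
-1.6 [ 0.14  0.5   1.65 -0.    1.    1.74]
-1.6 [ 0.18  0.59  1.48 -0.    1.07  1.78]
-1.6 [ 0.27  0.65  1.38 -0.    1.11  1.87]
1.2 [ 0.16  0.4   1.8  -0.    0.94 -1.04]
1.2 [ 0.14  0.5   1.65 -0.    1.   -1.06]
1.2 [ 0.18  0.59  1.48 -0.    1.07 -1.02]
1.2 [ 0.27  0.65  1.38 -0.    1.11 -0.93]
```

```bash
python3 -W ignore - <<'E'
from h import *
c=np.array([542.3,212.1]); t0,t1=-2.0126,.139; A=down(-1.43)
pos=lambda t:[*(c+89.7*np.array([np.cos(t),np.sin(t)])),320]
p=pos(t0); arm.goto([p[0],p[1],380],A); arm.move_gripper(80); arm.servo_line(p); print(arm.get_t(),arm.get_wrist_force())
arm.move_gripper(0); print(arm.get_opening(),arm.get_wrist_force(),arm.get_t())
for i,t in enumerate(np.linspace(t0,t1,14)[1:]):
    arm.servo_line(pos(t),rate=70)
    f=arm.get_wrist_force()
    if i%3==0: print(round(t,2),np.round(f,1),round(arm.get_t(),1))
    if np.linalg.norm(f)>40: print('STOP',t,f); break
arm.dwell(.5); print(arm.get_opening(),arm.get_wrist_force(),arm.get_ee_pos(),arm.get_t())
save('wrist','w5.png'); ci=arm.camera_info('wrist')
for n in('marked_lid','front_spot'):
    for d in arm.mark_of(n,'wrist')[:2]: print(n,round(d['p'],2),np.round(at_z(ci,d['centre'],140),1))
save('top','t5.png'); ci=arm.camera_info('top')
for n in('marked_lid','front_spot'):
    for d in arm.mark_of(n,'top')[:2]: print(n,round(d['p'],2),np.round(at_z(ci,d['centre'],140),1))
save('side','s5.png')
x=cv2.imread('pics/w5.png'); y=cv2.resize(cv2.imread('pics/t5.png')[140:250,220:440],(440,220)); z=cv2.resize(cv2.imread('pics/s5.png')[140:310,190:400],(272,220))
o=np.zeros((600,712,3),np.uint8); o[:380,:608]=cv2.resize(x,(608,380)); o[380:,:440]=y; o[380:,440:]=z; cv2.imwrite('pics/v5.png',o)
E
```

```text
21.7667 [ 0.50102332 -0.05854599 -0.52628817]
44.28995047450277 [-1.4716478  -4.40417201  3.73346655] 22.425
-1.85 [-2.1 -5.1  5.5] 22.8
-1.35 [  1.2 -10.    3.8] 23.9
-0.85 [ 6.8 -9.1  0.9] 24.9
-0.36 [ 9.6 -4.8 -1.1] 26.0
0.14 [ 8.8  0.1 -1.5] 27.1
44.09184265650054 [ 8.54425883 -0.51825568 -1.33051112] [632.1638775  224.41062344 320.33109458] 27.5833
marked_lid 0.87 [631.5 224.9 140. ]
```

View pics/v5.png

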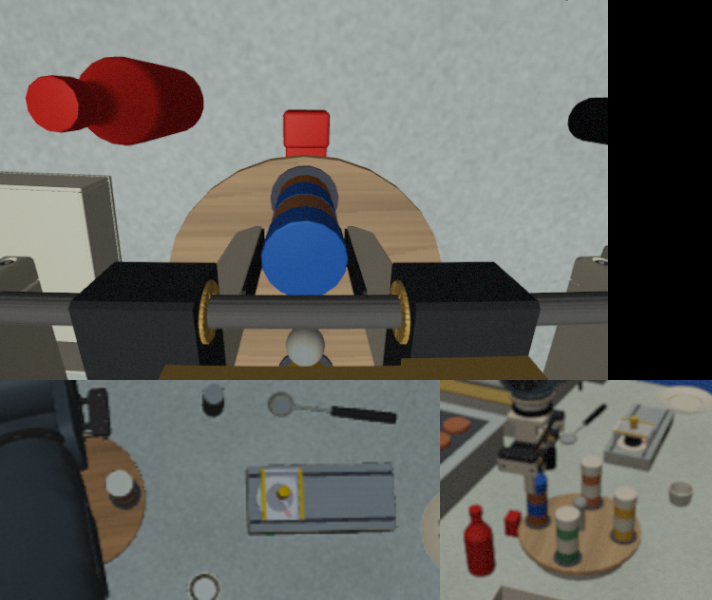

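```bash
python3 -W ignore - <<'E'
from h import *
print(arm.get_t()); arm.job_done()
E
```

```text
27.9333
the job is handed in; nothing more can be done
```

I did all three steps and handed the job in at 27.9 s of the 58 s allowed. The hand-in call gave no verdict.

- **Knob:** I turned it about 1.135 rad anticlockwise. The close-up afterwards showed the white stripe on the red mark. The networks put pointer and mark about 1.5 mm apart (limit 6 mm).
- **Guard:** I slid it by the post until it met its end stop, where the push-back rose to about 14 N. The post then measured about 1 mm from the knob's axis. Seen through the guard, the pointer still stood at the mark.
- **Carousel:** I gripped the blue lid and turned the carousel about 2.15 rad anticlockwise. The lid measured (631.5, 224.9). The front spot, measured before the turn, was (631.1, 224.8), and the jar lines up with the red block in the wrist picture. The gripper still holds the lid at 44 mm opening, with about 9 N of sideways load.

**Checks that were incomplete or disagreed:**
- After the turn the networks did not report the front spot, and the arm hid the lid from the top camera. That last check therefore rests on the wrist camera and the earlier measurement.
- The first top-camera network readings for the knob pointer and guard post were well off, so I used close-up measurements instead.
- I judged the bystanders only by eye. Those visible in the last pictures looked unmoved, and nothing touched them as far as I could see.

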